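Find the two heavy parts bins and tip their motors into the tray

ROBOT

A 6-joint arm with a two-finger parallel gripper is mounted at the origin on a cart in front of the work surface, level with it; the furniture and walls round the work are solid. World frame = base frame: x ahead of the robot, y to its left, z up, the work surface at z = 0. Lengths are in m, angles in rad, forces in N, time in s.
With the tool pointing down it reaches from about 0.35 to 1 m from the base axis. Payload 7.1 kg.
Tool frame: the origin (TCP) lies on the centre line of the jaws, within the pads' length; the fingertips stand 17 mm ahead of it and the grasp point (between the pads) lies 2 mm behind it; z points along the fingers, y is the line along which they close (so a half turn about z gives the same grasp; the last joint's range is limited). The gripper opens to 85 mm and grips with 20 to 120 N. Pads are 22 mm wide; open, the fingers measure 114 mm over their backs; the gripper's body (76 mm by 85 mm) begins 54 mm behind the grasp point. The pads swing forward as they close: fully open they stand 13 mm farther back than shut.
Start: joints at [-1.124, 0.423, 1.63, -0, 1.089, -0.019], TCP at [0.281, -0.558, 0.248] pointing down, gripper open.
Joint ranges: [-3, 3], [-0.9, 2.11], [0.09, 2.58], [-1.31, 4.45], [0.11, 2.69], [-2.54, 2.54]. Speed limits (rad/s): [2.39, 2.39, 3.01, 3.14, 3.14, 3.14].

INTERFACE

Orientations are given as a unit quaternion [x, y, z, w].
In Python, from bench import telemetry, imaging, arm gives the robot as it stands.
- The arm moves only by the tool arm_command, never from a script. Its argument "series" is a list of rows, each a list of 4 numbers: the shift along the tool's x, y, z in m, then the turn about the tool's z in degrees. In form: [[x, y, z, spin], ...]. A call has 1 to 12 rows; each row is the pose to reach, as a shift and turn from the pose commanded when the call began, along the tool's axes at that moment; what a row does not reach only later rows make up. A row lasts 1/8 s, in which the tool goes at most 62.5 mm and 10.7 degrees, less where a joint would pass 70% of its speed; a pose out of reach is approached as far as the arm can. A call with a gripper value outside its range is refused whole. "jaw" is the finger opening in m, from 0 to 0.0854, set as the call begins (left out, the last holds). The fingers move at their own pace and stop on an object; "newtons" is the grip in N (left out, the last holds). Time passes only in rows, so rows that repeat a pose let the fingers close. It gives the time, the measured TCP pose, the force, the opening and the grip force at its end, in the units of the state.
- telemetry.get_state(): the state, without advancing time (a new reading comes with each control period).
- imaging.capture(name): name is "scene" or "top" or "wrist"; returns (picture, depth): 420x560x3 uint8, red, green, blue; 420x560 float32, m along the optical axis (not along the pixel's ray), 0 where there is no reading.
- imaging.get_calibration(name): a dict with "camera_matrix" (3x3 intrinsics, pixels), "R" (3x3) and "t" (3): a world point X has camera coordinates R X + t. Camera axes: x right, y down, z forward; pixel columns grow to the right and rows downward; lengths in m; the calibration is good to about 2 mm. A picture is of the moment at which its call begins: read the wrist's pose just before it. get_calibration takes no time and is no camera call; for the wrist camera it gives the pose at the moment of the call.
- arm.hand_in(): hands the job in; it is judged then, once.
The state is a dict: "time": time; "joint_positions": joint angles; "qd": joint speeds; "joint_torque": joint torques, N m; "ee_pos": TCP position; "eef_rot": TCP orientation; "force": force on the tool from outside, world axes, zero at the start; "torque": the same for the moment, N m; "width": opening from 0.0 (shut) to 1.0 (fully open); "grasp_force": force on a finger pad.
Only numpy, scipy, OpenCV 4.12 (cv2) and the standard library are available. Lean on these libraries where they do the work, as an engineer would, in place of code of your own. Each camera call takes 0.05 s, during which the arm holds its last target. There are 200 camera calls.

TASK

Two of the three yellow flap-lid bins on the mat each hold a salvaged motor; the third, clearly lighter when lifted, holds only a drying capsule that must stay inside it. Feel by lifting which bins are the heavy ones and tip each of those, low over the black tray, so that its motor rolls out into the tray. Finish with all three bins standing upright on the mat, and leave the mug, multimeter and side cutters alone.

Things in the scene. Friction and masses are not known exactly. Their poses are not given: they have to be found in the camera images.
- bin_a_mid (a point): Opaque yellow hopper-front bin, one of three alike: 60 mm wide between flat parallel cheeks, 70 mm tall, 120 g empty (+-5 %). This point: its centre, 35 mm above its foot. z up; y across the cheeks (the faces to grip); -x: mouth side. In x: back at +30 mm, closed top +30 to -18, floor +30 to -14; front slopes out from the floor to a lip at x -34, 30 mm above the foot; mouth from lip to top edge.
- bin_b_mid (a point): Second bin, as bin_a_mid. In all bins a grey gravity flap, 43 mm long, hinged at the top edge, shuts the mouth; it swings out by itself past 20 degrees of tipping. Tipped mouth-down by 85 to 90 degrees, the motor rolls out and falls roughly below this point. Taken 14 mm above and 8 mm behind this point with the tool leaned 40 degrees over the back, it is tipped so by leaning the tool to the other side.
- bin_c_mid (a point): Third bin, as bin_a_mid. Hidden in the bins: in two of the three, whichever they are, a motor (160 g, 30 mm diameter, 41 mm long, lying across); in the other only a drying capsule (30 g, 28 mm diameter, 34 mm long). A bin with a motor so weighs about 280 g, the one with the capsule about 150 g.
- tray: Black open tray, fixed: 160 mm (its x) by 150 mm (its y), walls 36 mm high and 3 mm thick, floor 3 mm thick. Origin: centre of its underside, on the bench top. z up.
- mat: Blue-green antistatic mat, fixed: 250 mm (its x) by 270 mm (its y), 3 mm thick, on which the bins stand. Origin: centre of its underside. z up.
- mug: Striped mug, about 86 x 120 x 90 mm, a bystander. Origin: centre of its underside.
- multimeter: Yellow and black multimeter lying face up, 150 x 78 x 46 mm, a bystander. Origin: centre of its underside.
- side_cutters: Side cutters with red handles lying flat, 45 x 134 x 12 mm, a bystander. Origin: centre of the underside.
There are look-alikes about, which are no part of the job. Leave any blue look-alike of the part that bears bin_b_mid alone.

How it is judged:
On the way, in this order (a step that is already met when the one before it is completed fails the run):
1. the first motor has been tipped out and lies in the tray (the tray bears its weight, 1.57 N) (contact force between tray and anything else above 1.2 N), for 0.3 s.
2. the second motor has been tipped out and lies in the tray as well (the tray bears both, 3.14 N) (contact force between tray and anything else above 2.9 N), for 0.3 s.
At the end, for the whole second after the job is handed in: The tray bears the weight of both motors (above 2.9 N of 3.14 N), one bin still holds its capsule (it weighs more than 1.33 N on the mat; an empty bin weighs 1.18 N, with the capsule 1.47 N), and all three bins stand upright (within 0.1 rad) and at rest on the mat, their centres within its outline (contact force between tray and anything else above 2.9 N and contact force between any of bin_a, bin_b, bin_c and mat above 1.33 N and angle between each of bin_a_mid, bin_b_mid, bin_c_mid's own z axis and vertical below 0.1 rad and height (world z) of each of bin_a_mid, bin_b_mid, bin_c_mid below 0.045 m and linear speed of each of bin_a, bin_b, bin_c below 0.03 m/s and x of bin_a_mid in the frame of mat between -0.125 and 0.125 m and y of bin_a_mid in the frame of mat between -0.135 and 0.135 m and x of bin_b_mid in the frame of mat between -0.125 and 0.125 m and y of bin_b_mid in the frame of mat between -0.135 and 0.135 m and x of bin_c_mid in the frame of mat between -0.125 and 0.125 m and y of bin_c_mid in the frame of mat between -0.135 and 0.135 m); the robot touches nothing.
It fails at once if a bin is tipped from high up (tilted by more than 1 rad while its centre is more than 0.24 m above the bench) ((angle between bin_a_mid's own z axis and vertical above 1 rad and height (world z) of bin_a_mid above 0.24 m) or (angle between bin_b_mid's own z axis and vertical above 1 rad and height (world z) of bin_b_mid above 0.24 m) or (angle between bin_c_mid's own z axis and vertical above 1 rad and height (world z) of bin_c_mid above 0.24 m)).
It fails at once if a bin is tipped away from the tray (tilted by more than 0.9 rad with its centre more than 170 mm, seen from above, from the tray's centre) ((angle between bin_a_mid's own z axis and vertical above 0.9 rad and horizontal distance between bin_a_mid and tray above 0.17 m) or (angle between bin_b_mid's own z axis and vertical above 0.9 rad and horizontal distance between bin_b_mid and tray above 0.17 m) or (angle between bin_c_mid's own z axis and vertical above 0.9 rad and horizontal distance between bin_c_mid and tray above 0.17 m)).
It fails at once if the mug, multimeter or the side cutters is moved by more than 30 mm (distance of any of mug, multimeter, side_cutters from where it was at the start of the episode above 0.03 m).
It also fails if it takes over 72 s, if anything falls off the work surface, if the arm or the gripper's body presses on something with over 40 N, if the wrist force passes 120 N, or if a joint passes its speed limit or range.

## Working session

There is one attempt and no reset: what is moved stays moved. The work goes in short steps, Python scripts to look and compute and a tool call to move; the robot and the scene stay as the last step left them, time stands still between calls to the robot, and variables do not carry over. Pictures are saved under pics/ and viewed, at most 10 in all, crops included, and the job is handed in when it is done.

Besides the shell and the picture viewer there is one more tool, called after ">>>" as a command line: name --pt "numbers of a row" for each row, then --argument value for the rest. arm_command: Moves the arm, as the interface text tells. Its arguments: {"type":"object","properties":{"series":{"type":"array"},"jaw":{"type":"number"},"newtons":{"type":"number"}},"required":["series"]}

```bash
ls; mkdir -p pics; python3 - <<'E'
from bench import telemetry, imaging, arm
import cv2,numpy as np
print(telemetry.get_state())
for n in ("scene","top"):
    p,d=imaging.capture(n); np.savez(f"pics/{n}0.npz",p=p,d=d,**imaging.get_calibration(n))
    cv2.imwrite(f"pics/{n}0.png",p[:,:,::-1])
    c=imaging.get_calibration(n); print(n,c["camera_matrix"],-c["R"].T@c["t"],c["R"])
E
```

```text
pics
{'time': 0.0, 'joint_positions': array([-1.12400776e+00,  4.23849278e-01,  1.63071247e+00, -5.39213478e-05,
        1.08860894e+00, -1.90215469e-02]), 'qd': array([ 0.00028396, -0.00082743, -0.00083291, -0.00124938, -0.00142704,
       -0.00042472]), 'joint_torque': array([ 8.99349943e-04, -5.57378268e+01, -2.81746316e+01,  7.70071392e-05,
        7.17256044e-03, -2.99902503e-08]), 'ee_pos': array([ 0.2804837 , -0.55792792,  0.24753158]), 'eef_rot': array([ 9.72996806e-01,  2.30817227e-01, -1.90806970e-04, -7.65971409e-04]), 'force': array([0.26024384, 0.11853223, 0.13619861]), 'torque': array([-0.01205179,  0.00099657, -0.0300307 ]), 'grasp_force': 0.0, 'width': 0.997579470959025}
scene [[442.93393385   0.         281.35481689]
 [  0.         442.93393385 211.80993833]
 [  0.           0.           1.        ]] [0.33760511 0.46210953 0.70901346] [[-0.90589982 -0.42300421 -0.0203214 ]
 [-0.26887179  0.61155963 -0.74411207]
 [ 0.32719028 -0.66862714 -0.66774566]]
top [[426.83212924   0.         275.86278669]
 [  0.         426.83212924 219.42229633]
 [  0.           0.           1.        ]] [ 0.52918917 -0.17825544  1.09292002] [[ 1.25704439e-02 -9.99920330e-01  1.14784994e-03]
 [-9.90402823e-01 -1.26087915e-02 -1.37634538e-01]
 [ 1.37638046e-01  5.93293418e-04 -9.90482416e-01]]
```

View pics/top0.png

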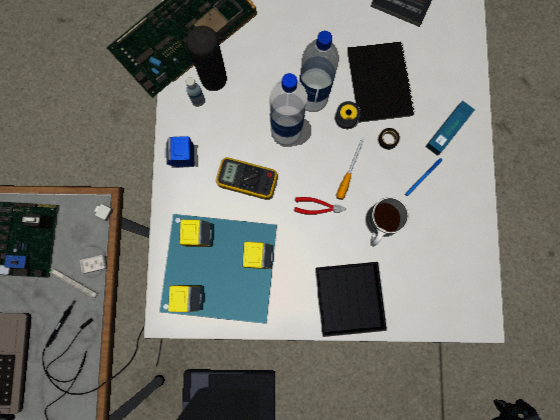

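View pics/scene0.png

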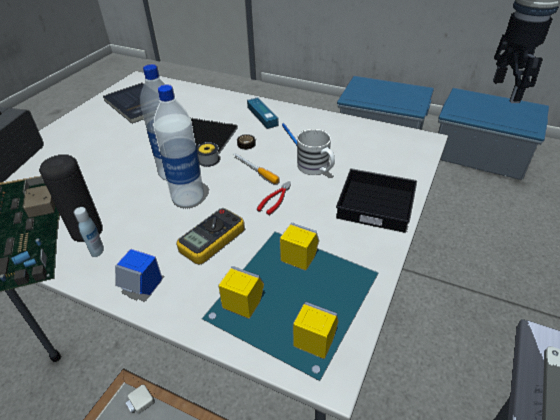

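The top view shows the bins at about (196,233), (257,255) and (185,298), with their mouths facing right (world −y). The tray is at (350,298). The scene view agrees, and the blue look-alike stands apart at (138,272). Next I'll measure these positions.

```bash
cat > h.py <<'E'
import cv2,numpy as np
def cloud(d,K,R,t):
    v,u=np.mgrid[:d.shape[0],:d.shape[1]]
    c=np.stack([(u-K[0,2])/K[0,0]*d,(v-K[1,2])/K[1,1]*d,d],-1)
    return (c-t)@R
def bins(p,d,K,R,t,zlo=.066,zhi=.082):
    X=cloud(d,K,R,t); hsv=cv2.cvtColor(p,cv2.COLOR_RGB2HSV)
    m=cv2.inRange(hsv,(22,150,60),(34,255,255))
    m=((m>0)&(X[...,2]>zlo)&(X[...,2]<zhi)&(d>0)).astype(np.uint8)
    n,l,s,c=cv2.connectedComponentsWithStats(m); out=[]
    for i in range(1,n):
        if s[i,4]>150:
            q=X[l==i]; r=cv2.minAreaRect((q[:,:2]*1000).astype(np.float32))
            out.append((c[i],s[i,4],np.median(q[:,2]),r))
    return out
E
python3 - <<'E'
from h import *
for n in("top","scene"):
    f=np.load(f"pics/{n}0.npz"); K,R,t=f["camera_matrix"],f["R"],f["t"]
    for b in bins(f["p"],f["d"],K,R,t): print(n,b)
    X=cloud(f["d"],K,R,t); hsv=cv2.cvtColor(f["p"],cv2.COLOR_RGB2HSV)
    m=(cv2.inRange(hsv,(85,80,40),(105,255,200))>0)&(X[...,2]<.02)&(X[...,2]>-.02)&(X[...,0]<.55)&(f["d"]>0)
    if n=="top":
        print("mat",cv2.minAreaRect((X[m][:,:2]*1000).astype(np.float32)))
        m=(hsv[...,2]<70)&(X[...,2]<.06)&(X[...,2]>.025)&(X[...,0]<.5)&(X[...,1]<-.2)&(X[...,1]>-.6)
        q=(X[m][:,:2]*1000).astype(np.float32); print("tray",len(q),cv2.minAreaRect(q))
        for y in range(225,250,6):print([X[y,x].round(3).tolist() for x in (215,)])
E
```

```text
top (array([189.19603524, 232.02202643]), np.int32(454), np.float64(0.07319297932149452), ((637.9503784179688, 30.11180305480957), (44.12479782104492, 59.18733215332031), 89.207275390625))
top (array([252.67948718, 254.52777778]), np.int32(468), np.float64(0.07356329332492034), ((586.0482177734375, -123.58255004882812), (44.26906967163086, 59.94292068481445), 87.43321990966797))
top (array([178.15592516, 298.51351351]), np.int32(481), np.float64(0.07359314924397654), ((480.3736877441406, 49.479705810546875), (58.26607894897461, 44.16659164428711), 0.35864344239234924))
mat ((496.203369140625, -28.602081298828125), (268.3324279785156, 129.13446044921875), 84.8058853149414)
tray 396 ((453.8423767089844, -363.7659912109375), (104.68817138671875, 155.19105529785156), 5.507687091827393)
[[0.664, -0.022, 0.007]]
[[0.649, -0.022, 0.004]]
[[0.633, -0.022, 0.001]]
[[0.617, -0.023, 0.007]]
[[0.602, -0.023, 0.004]]
scene (array([297.87683824, 236.875     ]), np.int32(544), np.float64(0.07439919210690069), ((587.75244140625, -122.10151672363281), (47.04456329345703, 60.48049545288086), 86.20285034179688))
scene (array([238.51800554, 282.97229917]), np.int32(722), np.float64(0.07442996342827989), ((640.0439453125, 30.276931762695312), (49.53215408325195, 59.33101272583008), 89.97848510742188))
scene (array([314.54384018, 321.19311876]), np.int32(901), np.float64(0.07436965355572751), ((482.2460021972656, 50.00429153442383), (60.008872985839844, 48.9600944519043), 0.061710190027952194))
```

>>> arm_command --pt "0 0 -0.06 0" --pt "0 0 -0.12 0" --pt "0 0 -0.18 0" --pt "0 0 -0.24 0" --pt "0 0 -0.3 0" --pt "0 0 -0.36 0" --pt "0 0 -0.42 0" --pt "0 0 -0.48 0" --pt "0 0 -0.54 0" --pt "0 0 -0.6 0" --pt "0 0 -0.66 0" --pt "0 0 -0.72 0"

```text
time: 1.6
ee_pos: [0.2665, -0.5304, 0.8921]
eef_rot: [0.973, 0.231, 0.002, 0.006]
force: [0.3, -0.6, -0.6]
width: 0.999
grasp_force: 0.0
```

>>> arm_command --pt "0 0 -0.06 0" --pt "0 0 -0.12 0" --pt "0 0 -0.18 0" --pt "0 0 -0.24 0"

```text
time: 2.1
ee_pos: [0.2329, -0.4633, 0.9459]
eef_rot: [0.973, 0.231, 0.006, 0.025]
force: [-0.1, -0.2, -0.9]
width: 0.996
grasp_force: 0.0
```

```bash
python3 - <<'E'
from bench import telemetry
s=telemetry.get_state();print(s['joint_positions'].round(3),s['ee_pos'],s['eef_rot'])
E
```

```text
[-1.129e+00  3.880e-01  8.600e-02  2.000e-03  2.615e+00 -2.200e-02] [ 0.2328923  -0.46325668  0.94592448] [0.97267473 0.23071582 0.00596398 0.02526886]
```

>>> arm_command --pt "0 0 0.03 0" --pt "0 0 0.06 0" --pt "0 0 0.12 0" --pt "0 0 0.18 0" --pt "0 0 0.18 0"

```text
time: 2.72
ee_pos: [0.2373, -0.4719, 0.7584]
eef_rot: [0.973, 0.231, 0.004, 0.017]
force: [-0.2, -0.7, -0.7]
width: 1.002
grasp_force: 0.0
```

```bash
python3 - <<'E'
from bench import telemetry
s=telemetry.get_state();print(s['joint_positions'].round(3),s['ee_pos'],s['eef_rot'])
E
```

```text
[-1.128e+00  1.020e-01  9.580e-01  1.000e-03  2.047e+00 -2.200e-02] [ 0.2372565  -0.4719487   0.75835129] [0.97285263 0.23074737 0.00423965 0.01718829]
```

>>> arm_command --pt "-0.05 -0.02 0 0" --pt "-0.1 -0.04 0 0" --pt "-0.15 -0.06 -0.02 0" --pt "-0.2 -0.08 -0.03 0" --pt "-0.225 -0.08 -0.04 0" --pt "-0.225 -0.08 -0.04 0"

```text
time: 3.48
ee_pos: [-0.0018, -0.5013, 0.806]
eef_rot: [0.973, 0.229, 0.004, 0.028]
force: [0.2, -0.2, -0.3]
width: 1.0
grasp_force: 0.0
```

```bash
cat > st.py <<'E'
from bench import telemetry
import numpy as np
from scipy.spatial.transform import Rotation as Ro
s=telemetry.get_state();R=Ro.from_quat(s['eef_rot']).as_matrix()
print('t',round(s['time'],2),'q',s['joint_positions'].round(3).tolist(),'p',s['ee_pos'].round(4).tolist(),'f',s['force'].round(2).tolist(),'w',round(s['width']*85.4,1),'g',s['grasp_force'])
print(R.T.round(3).tolist(),'lean deg',np.degrees(np.arccos(-R[2,2])).round(2))
E
python3 st.py
```

```text
t 3.48 q [-1.612, 0.08, 0.877, 0.028, 2.132, -0.488] p [-0.0018, -0.5013, 0.806] f [0.23, -0.16, -0.28] w 85.4 g 0.0
[[0.895, 0.446, -0.004], [0.446, -0.893, 0.057], [0.022, -0.053, -0.998]] lean deg 3.29
```

>>> arm_command --pt "0.02 -0.04 -0.04 0" --pt "0.04 -0.08 -0.08 0" --pt "0.06 -0.12 -0.12 0" --pt "0.08 -0.16 -0.16 0" --pt "0.1 -0.2 -0.2 0" --pt "0.12 -0.24 -0.24 0" --pt "0.14 -0.28 -0.28 0"

```text
time: 4.35
ee_pos: [-0.0043, -0.1879, 1.0131]
eef_rot: [0.972, 0.231, -0.002, 0.047]
force: [-0.0, -0.2, 0.6]
width: 1.0
grasp_force: 0.0
```

```bash
python3 st.py
```

```text
t 4.35 q [-1.702, -0.147, 0.507, 0.068, 2.69, -0.536] p [-0.0043, -0.1879, 1.0131] f [-0.03, -0.2, 0.62] w 85.4 g 0.0
[[0.893, 0.449, -0.026], [0.449, -0.889, 0.091], [0.018, -0.093, -0.996]] lean deg 5.44
```

```bash
python3 - <<'E'
import numpy as np
D=np.array([[.4238,1.6307,1.0886,.6245,.2475],[.388,.086,2.615,.5185,.9459],[.102,.958,2.047,.5282,.7584],[.08,.877,2.132,.5013,.806],[-.147,.507,2.690,.188,1.0131]])
a=D[:,0];b=a+D[:,1];c=b+D[:,2];n=len(a);o=np.ones(n);z=0*o
# unknown r0,z0,L1,L2,e2(perp offset forearm),L3
A=np.vstack([np.c_[o,z,np.sin(a),np.sin(b),np.cos(b),np.sin(c)],np.c_[z,o,np.cos(a),np.cos(b),-np.sin(b),np.cos(c)]])
y=np.r_[D[:,3],D[:,4]]
for cols in ([1,2,3,5],[0,1,2,3,4,5]):
    s,_,rk,sv=np.linalg.lstsq(A[:,cols],y,rcond=None);print(cols,s.round(4),(A[:,cols]@s-y).round(4),sv[-1])
E
```

```text
[1, 2, 3, 5] [1.1805 0.5367 0.4924 1.1842] [ 0.0304 -0.0284 -0.003   0.0064  0.0152  0.0091 -0.013   0.0133  0.0106
 -0.02  ] 0.07193263105137455
[0, 1, 2, 3, 4, 5] [-5.000e-04  3.375e-01  5.634e-01  4.851e-01  7.660e-02  3.101e-01] [-0.0001  0.     -0.      0.0002 -0.0001  0.      0.     -0.0001  0.0001
 -0.0001] 0.015795981753223276
```

>>> arm_command --pt "0 0.0 -0.06 0" --pt "0 0.0 -0.12 0" --pt "0 0 -0.18 0" --pt "0 0 -0.24 0" --pt "0 0 -0.3 0" --pt "0 0 -0.36 0" --pt "0 0 -0.42 0"

```text
time: 5.22
ee_pos: [-0.002, -0.2003, 1.0251]
eef_rot: [0.971, 0.23, -0.007, 0.065]
force: [-0.6, -0.0, 0.5]
width: 0.999
grasp_force: 0.0
```

```bash
python3 st.py
```

```text
t 5.22 q [-1.683, -0.115, 0.439, 0.069, 2.689, -0.513] p [-0.002, -0.2003, 1.0251] f [-0.61, -0.01, 0.52] w 85.3 g 0.0
[[0.894, 0.445, -0.044], [0.447, -0.886, 0.123], [0.016, -0.129, -0.991]] lean deg 7.49
```

>>> arm_command --pt "0 0 -0.5 0"

```text
time: 5.35
ee_pos: [-0.0014, -0.199, 1.0354]
eef_rot: [0.97, 0.229, -0.013, 0.083]
force: [-0.0, 0.6, -0.0]
width: 1.0
grasp_force: 0.0
```

>>> arm_command --pt "0 0 -0.5 0"

```text
time: 5.48
ee_pos: [-0.0006, -0.1933, 1.0461]
eef_rot: [0.968, 0.229, -0.019, 0.102]
force: [0.7, -0.1, -0.3]
width: 1.004
grasp_force: 0.0
```

>>> arm_command --pt "0 0 -0.5 0" --pt "0 0 -0.5 0"

```text
time: 5.72
ee_pos: [0.0018, -0.1796, 1.0571]
eef_rot: [0.965, 0.228, -0.025, 0.125]
force: [-0.6, -0.3, -0.2]
width: 1.001
grasp_force: 0.0
```

>>> arm_command --pt "0 0 -0.5 0" --pt "0 0 -0.5 0"

```text
time: 5.98
ee_pos: [0.0048, -0.1637, 1.0665]
eef_rot: [0.963, 0.227, -0.031, 0.145]
force: [-0.5, -0.3, -0.1]
width: 0.998
grasp_force: 0.0
```

```bash
python3 st.py
```

```text
t 5.97 q [-1.679, -0.128, 0.283, 0.085, 2.689, -0.488] p [0.0048, -0.1637, 1.0665] f [-0.47, -0.31, -0.15] w 85.3 g 0.0
[[0.895, 0.427, -0.126], [0.445, -0.855, 0.265], [0.006, -0.294, -0.956]] lean deg 17.08
```

>>> arm_command --pt "0 0 -0.5 0"

```text
time: 6.1
ee_pos: [0.0067, -0.1543, 1.0739]
eef_rot: [0.96, 0.226, -0.036, 0.161]
force: [0.3, -1.0, -0.0]
width: 0.999
grasp_force: 0.0
```

>>> arm_command --pt "0 0 -0.5 0"

```text
time: 6.22
ee_pos: [0.0095, -0.1406, 1.0819]
eef_rot: [0.957, 0.225, -0.042, 0.179]
force: [0.4, 0.2, 0.2]
width: 0.998
grasp_force: 0.0
```

>>> arm_command --pt "0 0 -0.5 0"

```text
time: 6.35
ee_pos: [0.0124, -0.1253, 1.0889]
eef_rot: [0.954, 0.221, -0.047, 0.196]
force: [0.2, 0.0, 0.4]
width: 0.997
grasp_force: 0.0
```

>>> arm_command --pt "0 0 -0.5 0"

```text
time: 6.48
ee_pos: [0.0111, -0.1154, 1.0932]
eef_rot: [0.951, 0.222, -0.049, 0.207]
force: [0.3, 0.2, 0.3]
width: 1.0
grasp_force: 0.0
```

>>> arm_command --pt "0 0 -0.5 0"

```text
time: 6.6
ee_pos: [0.0115, -0.1009, 1.0982]
eef_rot: [0.944, 0.238, -0.048, 0.223]
force: [-0.7, -0.0, 1.0]
width: 1.002
grasp_force: 0.0
```

>>> arm_command --pt "0 0 -0.5 0"

```text
time: 6.72
ee_pos: [0.0067, -0.083, 1.1031]
eef_rot: [0.943, 0.225, -0.054, 0.239]
force: [-0.6, -0.3, 0.1]
width: 1.003
grasp_force: 0.0
```

```bash
python3 st.py
```

```text
t 6.72 q [-1.444, -0.192, 0.149, -0.127, 2.689, -0.47] p [0.0067, -0.083, 1.1031] f [-0.56, -0.31, 0.07] w 85.6 g 0.0
[[0.893, 0.398, -0.21], [0.45, -0.785, 0.426], [0.005, -0.475, -0.88]] lean deg 28.37
```

>>> arm_command --pt "-0.017 0.034 0.035 0" --pt "-0.034 0.068 0.07 0" --pt "-0.052 0.1 0.104 0" --pt "-0.07 0.135 0.139 0" --pt "-0.086 0.17 0.174 0" --pt "-0.104 0.203 0.208 0" --pt "-0.12 0.237 0.243 0" --pt "-0.138 0.27 0.278 0"

```text
time: 7.72
ee_pos: [0.0004, -0.4839, 1.0011]
eef_rot: [0.945, 0.219, -0.057, 0.238]
force: [-0.1, -0.4, -0.2]
width: 0.999
grasp_force: 0.0
```

>>> arm_command --pt "-0.03 0.06 -0.06 0" --pt "-0.06 0.12 -0.12 0" --pt "-0.17 0.34 -0.33 0"

```text
time: 8.1
ee_pos: [-0.0001, -0.5052, 1.0475]
eef_rot: [0.941, 0.218, -0.059, 0.252]
force: [-0.0, -0.6, -0.1]
width: 1.001
grasp_force: 0.0
```

>>> arm_command --pt "-0.17 0.34 -0.33 0"

```text
time: 8.22
ee_pos: [0.001, -0.5036, 1.0584]
eef_rot: [0.935, 0.218, -0.064, 0.272]
force: [-0.2, 1.1, 0.4]
width: 1.003
grasp_force: 0.0
```

>>> arm_command --pt "-0.17 0.34 -0.33 0"

```text
time: 8.35
ee_pos: [0.002, -0.5021, 1.0678]
eef_rot: [0.93, 0.218, -0.067, 0.289]
force: [-0.6, 0.3, 0.5]
width: 1.004
grasp_force: 0.0
```

```bash
python3 st.py
```

```text
t 8.35 q [-1.601, 0.218, 0.086, 0.023, 2.235, -0.471] p [0.002, -0.5021, 1.0678] f [-0.6, 0.28, 0.45] w 85.7 g 0.0
[[0.896, 0.367, -0.251], [0.445, -0.737, 0.509], [0.001, -0.567, -0.824]] lean deg 34.56
```

>>> arm_command --pt "-0.17 0.34 -0.33 0"

```text
time: 8.48
ee_pos: [0.0024, -0.5007, 1.0767]
eef_rot: [0.924, 0.218, -0.071, 0.305]
force: [0.5, 0.4, -0.6]
width: 1.002
grasp_force: 0.0
```

>>> arm_command --pt "-0.17 0.34 -0.33 0"

```text
time: 8.6
ee_pos: [0.0025, -0.4984, 1.0859]
eef_rot: [0.919, 0.217, -0.074, 0.321]
force: [-0.2, -0.9, -0.2]
width: 1.003
grasp_force: 0.0
```

>>> arm_command --pt "-0.17 0.34 -0.33 0"

```text
time: 8.72
ee_pos: [0.0024, -0.4946, 1.0957]
eef_rot: [0.913, 0.216, -0.078, 0.337]
force: [0.3, 0.3, 0.3]
width: 1.003
grasp_force: 0.0
```

>>> arm_command --pt "-0.17 0.34 -0.33 0"

```text
time: 8.85
ee_pos: [0.0021, -0.4893, 1.1061]
eef_rot: [0.907, 0.214, -0.082, 0.353]
force: [0.1, 0.4, -0.2]
width: 0.999
grasp_force: 0.0
```

```bash
python3 st.py; cat > kin.py <<'E'
import numpy as np
from scipy.spatial.transform import Rotation as Ro
from scipy.optimize import least_squares
LO=np.array([-3,-.9,.09,-1.31,.11,-2.54]);HI=np.array([3,2.11,2.58,4.45,2.69,2.54])
def fk(q,s4=1,s6=1):
    a=q[1];b=a+q[2];R=Ro.from_euler('z',q[0]).as_matrix()
    f=np.array([np.sin(b),0,np.cos(b)]);u=np.array([np.cos(b),0,-np.sin(b)])
    F=np.c_[u,np.cross(f,u),f]   # frame with z=f
    T=R@F@Ro.from_euler('ZYZ',[s4*q[3],q[4],s6*q[5]]).as_matrix()
    p=R@(np.array([0,0,.3375])+.5634*np.array([np.sin(a),0,np.cos(a)])+.4851*f+.0766*u)+.3101*T[:,2]
    return p,T
E
python3 - <<'E'
from kin import *
from bench import telemetry
s=telemetry.get_state();M=Ro.from_quat(s['eef_rot']).as_matrix()
for s4 in(1,-1):
  for s6 in (1,-1):
    p,T=fk(s['joint_positions'],s4,s6);print(s4,s6,p-s['ee_pos'],(T.T@M).round(3).tolist())
E
```

```text
t 8.85 q [-1.607, 0.174, 0.087, 0.033, 2.14, -0.471] p [0.0021, -0.4893, 1.1061] f [0.15, 0.42, -0.23] w 85.3 g 0.0
[[0.895, 0.331, -0.299], [0.446, -0.659, 0.605], [0.003, -0.675, -0.738]] lean deg 42.48
1 1 [-0.01177923 -0.0164334   0.00657191] [[0.0, -1.0, -0.0], [1.0, 0.0, 0.0], [-0.0, -0.0, 1.0]]
1 -1 [-0.01177923 -0.0164334   0.00657191] [[0.809, -0.588, -0.0], [0.588, 0.809, 0.0], [-0.0, -0.0, 1.0]]
-1 1 [-0.02883984 -0.01582041  0.00657191] [[0.036, -0.999, -0.024], [0.998, 0.035, 0.049], [-0.049, -0.026, 0.998]]
-1 -1 [-0.02883984 -0.01582041  0.00657191] [[0.829, -0.559, 0.026], [0.558, 0.829, 0.049], [-0.049, -0.026, 0.998]]
```

```bash
cat > kin.py <<'E'
import numpy as np
from scipy.spatial.transform import Rotation as Ro
from scipy.optimize import least_squares
LO=np.array([-3,-.9,.09,-1.31,.11,-2.54]);HI=np.array([3,2.11,2.58,4.45,2.69,2.54])
S=[([-1.124,.4238,1.6307,0,1.0886,-.019],[.2805,-.5579,.2475]),([-1.129,.388,.086,.002,2.615,-.022],[.2329,-.4633,.9459]),([-1.128,.102,.958,.001,2.047,-.022],[.2373,-.4719,.7584]),
([-1.612,.08,.877,.028,2.132,-.488],[-.0018,-.5013,.806]),([-1.702,-.147,.507,.068,2.69,-.536],[-.0043,-.1879,1.0131]),([-1.683,-.115,.439,.069,2.689,-.513],[-.002,-.2003,1.0251]),
([-1.679,-.128,.283,.085,2.689,-.488],[.0048,-.1637,1.0665]),([-1.444,-.192,.149,-.127,2.689,-.47],[.0067,-.083,1.1031]),([-1.601,.218,.086,.023,2.235,-.471],[.002,-.5021,1.0678]),([-1.607,.174,.087,.033,2.14,-.471],[.0021,-.4893,1.1061])]
def fk(q,P=None):
    z0,L1,L2,e2,e5,L3=PP if P is None else P
    a=q[1];b=a+q[2];R=Ro.from_euler('z',q[0]).as_matrix()
    f=np.array([np.sin(b),0,np.cos(b)]);u=np.array([np.cos(b),0,-np.sin(b)])
    F=np.c_[u,np.cross(f,u),f]
    T5=R@F@Ro.from_euler('ZY',[q[3],q[4]]).as_matrix()
    T=T5@Ro.from_euler('z',q[5]+np.pi/2).as_matrix()
    p=R@(np.array([0,0,z0])+L1*np.array([np.sin(a),0,np.cos(a)])+L2*f+e2*u)+e5*T5[:,0]+L3*T5[:,2]
    return p,T
_r=least_squares(lambda P:np.concatenate([fk(np.array(q),P)[0]-p for q,p in S]),[.33,.56,.48,.05,.0,.31])
PP=_r.x
def ik(p,M,q0):
    def g(q):
        x,T=fk(q);return np.r_[10*(x-p),(T-M).ravel()]
    r=least_squares(g,np.clip(q0,LO+1e-3,HI-1e-3),bounds=(LO,HI));return r.x,r.cost
def lean(az,th,spin): # z pointing toward az, lean th(deg); closing line y horizontal when spin=0, spin about tool z
    z=np.array([np.sin(th)*np.cos(az),np.sin(th)*np.sin(az),-np.cos(th)])
    y=np.cross([0,0,1.],z);y/=np.linalg.norm(y);x=np.cross(y,z)
    return np.c_[x,y,z]@Ro.from_euler('z',spin).as_matrix()
E
python3 - <<'E'
from kin import *
print(PP.round(4),np.abs(_r.fun).max() if '_r' in dir() else '')
from bench import telemetry
s=telemetry.get_state();q=s['joint_positions'];th=np.radians(42.5)
d2=np.degrees
M0=Ro.from_quat(s['eef_rot']).as_matrix()
for name,p in dict(A=(.638,.03,.06),B=(.587,-.123,.06),C=(.481,.05,.06),T1=(.45,-.36,.12),T2=(.45,-.36,.2)).items():
    for sp in (0,np.pi):
        M=lean(-np.pi/2,th,sp); best=[]
        for q4 in(-1,0,1,2.5):
          for q6 in (-2,0,2):
            x,c=ik(np.array(p),M,[np.arctan2(p[1],p[0]),.5,1.5,q4,1.2,q6])
            best.append((c,x))
        c,x=min(best,key=lambda t:t[0]);print(name,sp,round(c,5),x.round(2), 'relspin',d2(Ro.from_matrix(M0.T@M).as_rotvec()).round(1))
        alts={tuple(b[1].round(1)) for b in best if b[0]<1e-4};print('   ',alts)
E
```

```text
[ 0.3159  0.5613  0.4851  0.0759 -0.0008  0.287 ] 
A 0 0.0 [ 0.34  0.84  1.59 -0.78  1.14  0.83] relspin [  0.2  -0.1 -63.5]
    {(np.float64(0.3), np.float64(0.8), np.float64(1.6), np.float64(-0.8), np.float64(1.1), np.float64(0.8))}
A 3.141592653589793 0.0 [ 0.34  0.84  1.59 -0.78  1.14 -2.31] relspin [-1.000e-01 -2.000e-01  1.165e+02]
    {(np.float64(0.3), np.float64(0.8), np.float64(1.6), np.float64(-0.8), np.float64(1.1), np.float64(-2.3))}
B 0 0.0 [ 0.12  0.77  1.8  -0.96  0.96  0.85] relspin [  0.2  -0.1 -63.5]
    {(np.float64(0.1), np.float64(0.8), np.float64(1.8), np.float64(-1.0), np.float64(1.0), np.float64(0.8))}
B 3.141592653589793 0.0 [ 0.12  0.77  1.8  -0.96  0.96 -2.29] relspin [-1.000e-01 -2.000e-01  1.165e+02]
    {(np.float64(0.1), np.float64(0.8), np.float64(1.8), np.float64(-1.0), np.float64(1.0), np.float64(-2.3))}
C 0 0.0 [ 0.47  0.73  1.91 -0.77  1.04  1.06] relspin [  0.2  -0.1 -63.5]
    {(np.float64(0.5), np.float64(0.7), np.float64(1.9), np.float64(-0.8), np.float64(1.0), np.float64(1.1))}
C 3.141592653589793 0.0 [ 0.47  0.73  1.91 -0.77  1.04 -2.09] rel
[... 160 characters left out ...]
[-0.35  0.57  2.05 -1.31  0.71  0.77] relspin [  0.2  -0.1 -63.5]
    {(np.float64(-0.4), np.float64(0.6), np.float64(2.0), np.float64(-1.3), np.float64(0.7), np.float64(0.8))}
T1 3.141592653589793 0.0 [-0.35  0.57  2.05 -1.31  0.71 -2.38] relspin [-1.000e-01 -2.000e-01  1.165e+02]
    {(np.float64(-0.4), np.float64(0.6), np.float64(2.0), np.float64(-1.3), np.float64(0.7), np.float64(-2.4))}
T2 0 0.0 [-0.35  0.41  2.03 -1.13  0.78  0.52] relspin [  0.2  -0.1 -63.5]
    {(np.float64(-0.4), np.float64(0.4), np.float64(2.0), np.float64(-1.1), np.float64(0.8), np.float64(0.5))}
T2 3.141592653589793 0.00129 [-0.35  0.41  2.05 -1.19  0.77 -2.54] relspin [-1.000e-01 -2.000e-01  1.165e+02]
    set()
```

>>> arm_command --pt "0.047 -0.021 0.026 0" --pt "0.095 -0.042 0.053 -5" --pt "0.142 -0.062 0.079 -11" --pt "0.189 -0.083 0.106 -18" --pt "0.237 -0.104 0.132 -25" --pt "0.284 -0.125 0.158 -32" --pt "0.331 -0.146 0.185 -39" --pt "0.379 -0.167 0.211 -46" --pt "0.426 -0.187 0.238 -53" --pt "0.473 -0.208 0.264 -58" --pt "0.52 -0.229 0.29 -63.5" --pt "0.568 -0.25 0.317 -63.5"

```text
time: 10.35
ee_pos: [0.401, -0.3488, 0.5496]
eef_rot: [0.659, 0.66, -0.254, 0.257]
force: [1.0, -1.0, 0.9]
width: 1.001
grasp_force: 0.0
```

```bash
python3 st.py
```

```text
t 10.35 q [-0.403, -0.086, 1.733, -0.711, 1.24, -0.255] p [0.401, -0.3488, 0.5496] f [1.04, -0.96, 0.86] w 85.5 g 0.0
[[-0.0, 0.739, -0.674], [1.0, 0.004, 0.004], [0.005, -0.674, -0.739]] lean deg 42.36
```

>>> arm_command --pt "0.05 0.019 0.012 0" --pt "0.1 0.037 0.023 0" --pt "0.15 0.056 0.035 0" --pt "0.2 0.074 0.046 0" --pt "0.25 0.093 0.058 0" --pt "0.3 0.112 0.07 0" --pt "0.35 0.13 0.081 0" --pt "0.4 0.149 0.093 0" --pt "0.45 0.167 0.104 0" --pt "0.5045 0.186 0.116 0" --pt "0.5045 0.186 0.116 0"

```text
time: 11.72
ee_pos: [0.586, -0.0525, 0.1215]
eef_rot: [0.658, 0.661, -0.255, 0.255]
force: [-0.4, 0.2, -0.0]
width: 1.001
grasp_force: 0.0
```

```bash
python3 st.py; python3 - <<'E'
from bench import imaging
import cv2
p,d=imaging.capture("wrist");cv2.imwrite("pics/w1.png",p[:,:,::-1])
E
```

```text
t 11.72 q [0.213, 0.671, 1.774, -0.847, 1.073, 0.772] p [0.586, -0.0525, 0.1215] f [-0.43, 0.24, -0.04] w 85.5 g 0.0
[[-0.005, 0.74, -0.673], [1.0, 0.005, -0.003], [0.001, -0.673, -0.74]] lean deg 42.31
```

View pics/w1.png

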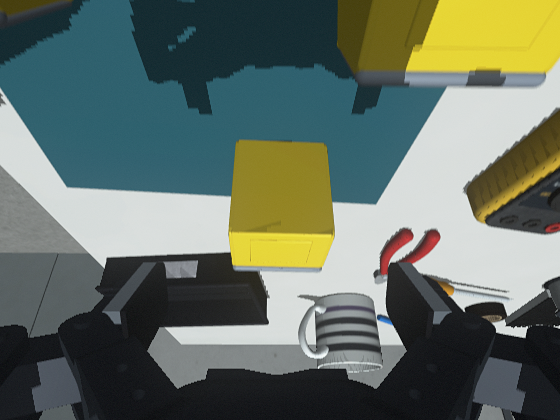

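The wrist view shows bin B centred between the open fingers (bin at about x=282, fingers at 150 and 400). I'll advance and grip.

>>> arm_command --pt "-0.001 0.001 0.035 0" --pt "-0.002 0.001 0.07 0" --pt "-0.003 0.001 0.09 0" --pt "-0.003 0.001 0.099 0" --pt "-0.003 0.001 0.099 0"

```text
time: 12.4
ee_pos: [0.5879, -0.1236, 0.055]
eef_rot: [0.659, 0.659, -0.254, 0.256]
force: [0.5, -0.1, -0.3]
width: 1.001
grasp_force: 0.0
```

>>> arm_command --pt "0 0 0 0" --pt "0 0 0 0" --pt "0 0 0 0" --pt "0 0 0 0" --jaw 0.045 --newtons 70

```text
time: 12.9
ee_pos: [0.5885, -0.1228, 0.0557]
eef_rot: [0.659, 0.66, -0.254, 0.257]
force: [-0.4, 0.9, 5.7]
width: 0.701
grasp_force: 74.6
```

```bash
python3 st.py
```

```text
t 12.9 q [0.096, 0.774, 1.795, -0.98, 0.942, 0.846] p [0.5885, -0.1228, 0.0557] f [-0.37, 0.87, 5.71] w 59.9 g 74.63963270187378
[[0.0, 0.739, -0.674], [1.0, 0.003, 0.004], [0.005, -0.674, -0.739]] lean deg 42.38
```

>>> arm_command --pt "-0.012 0 -0.012 0" --pt "-0.024 0 -0.025 0" --pt "-0.034 0 -0.037 0" --pt "-0.034 0 -0.037 0" --pt "-0.034 0 -0.037 0"

```text
time: 13.52
ee_pos: [0.5874, -0.1234, 0.1046]
eef_rot: [0.659, 0.66, -0.254, 0.256]
force: [0.0, 0.0, -2.9]
width: 0.698
grasp_force: 75.5
```

>>> arm_command --pt "0 0 0 0"

```text
time: 13.65
ee_pos: [0.5872, -0.1235, 0.104]
eef_rot: [0.659, 0.66, -0.255, 0.256]
force: [0.1, -0.5, -3.3]
width: 0.696
grasp_force: 75.5
```

>>> arm_command --pt "0 0 0 0"

```text
time: 13.78
ee_pos: [0.5873, -0.1236, 0.1041]
eef_rot: [0.659, 0.66, -0.255, 0.256]
force: [-0.2, 0.2, -3.0]
width: 0.693
grasp_force: 75.5
```

>>> arm_command --pt "0 0 0 0"

```text
time: 13.9
ee_pos: [0.5874, -0.1235, 0.1042]
eef_rot: [0.659, 0.66, -0.254, 0.256]
force: [0.8, 0.1, -2.5]
width: 0.696
grasp_force: 75.5
```

```bash
python3 - <<'E'
from h import *
from kin import *
f=np.load("pics/top0.npz"); K,R,t=f["camera_matrix"],f["R"],f["t"]
C=-R.T@t
for u,v in [(317,267),(379,262),(385,332),(323,336)]:
    r=R.T@np.linalg.inv(K)@[u,v,1]; print((C+r*(.036-C[2])/r[2]).round(3))
X=cloud(f["d"],K,R,t); m=(X[...,2]>.03)&(X[...,2]<.15)&(X[...,0]>.5)&(X[...,0]<.75)&(X[...,1]<-.33)&(X[...,1]>-.55)
q=X[m];i=np.argsort(q[:,0])[:3];print('mug',np.percentile(q[:,:2],[1,99],axis=0),q[i])
th=np.radians(42.4);x=[.1,.77,1.8,-.98,.94,.85]
for p in ((.475,-.34,.108),(.475,-.34,.13),(.49,-.34,.108)):
  x=[-.2,.6,2,-1.1,.8,.8]
  for sp in np.radians([0,-45,-90,-135,-180]):
    x,c=ik(np.array(p),lean(-np.pi/2,th,sp),x);print(p,round(np.degrees(sp)),round(c,6),x.round(2))
E
```

```text
[ 0.559 -0.28   0.036]
[ 0.573 -0.433  0.036]
[ 0.405 -0.444  0.036]
[ 0.394 -0.295  0.036]
mug [[ 0.51003459 -0.48879299]
 [ 0.72369279 -0.34370211]] [[ 0.50025919 -0.43193753  0.03547491]
 [ 0.50038475 -0.43625119  0.03782911]
 [ 0.50043407 -0.43310389  0.04075248]]
(0.475, -0.34, 0.108) 0 0.0 [-0.3   0.6   2.01 -1.27  0.74  0.78]
(0.475, -0.34, 0.108) -45 0.0 [-0.3   0.6   2.01 -1.27  0.74 -0.01]
(0.475, -0.34, 0.108) -90 0.0 [-0.3   0.6   2.01 -1.27  0.74 -0.79]
(0.475, -0.34, 0.108) -135 0.0 [-0.3   0.6   2.01 -1.27  0.74 -1.58]
(0.475, -0.34, 0.108) -180 0.0 [-0.3   0.6   2.01 -1.27  0.74 -2.36]
(0.475, -0.34, 0.13) 0 0.0 [-0.3   0.56  2.01 -1.23  0.75  0.72]
(0.475, -0.34, 0.13) -45 0.0 [-0.3   0.56  2.01 -1.23  0.75 -0.07]
(0.475, -0.34, 0.13) -90 0.0 [-0.3   0.56  2.01 -1.23  0.75 -0.85]
(0.475, -0.34, 0.13) -135 0.0 [-0.3   0.56  2.01 -1.23  0.75 -1.64]
(0.475, -0.34, 0.13) -180 0.0 [-0.3   0.56  2.01 -1.23  0.75 -2.43]
(0.49, -0.34, 0.108) 0 0.0 [-0.29  0.62  1.98 -1.25  0.75  0.75]
(0.49, -0.34, 0.108) -45 0.0 [-0.29  0.62  1.98 -1.25  0.75 -0.03]
(0.49, -0.34, 0.108) -90 0.0 [-0.29  0.62  1.98 -1.25  0.75 -0.82]
(0.49, -0.34, 0.108) -135 0.0 [-0.29  0.62  1.98 -1.25  0.75 -1.6 ]
(0.49, -0.34, 0.108) -180 0.0 [-0.29  0.62  1.98 -1.25  0.75 -2.39]
```

>>> arm_command --pt "-0.025 -0.017 0.02 0" --pt "-0.055 -0.038 0.045 0" --pt "-0.085 -0.06 0.07 0" --pt "-0.115 -0.08 0.095 0" --pt "-0.145 -0.1 0.12 0" --pt "-0.171 -0.119 0.141 0" --pt "-0.171 -0.119 0.141 0" --pt "-0.171 -0.119 0.141 0"

```text
time: 14.9
ee_pos: [0.4692, -0.345, 0.1151]
eef_rot: [0.659, 0.66, -0.254, 0.256]
force: [0.6, 1.2, -2.6]
width: 0.697
grasp_force: 76.5
```

```bash
python3 st.py
```

```text
t 14.9 q [-0.342, 0.586, 2.019, -1.291, 0.719, 0.756] p [0.4692, -0.345, 0.1151] f [0.59, 1.2, -2.62] w 59.5 g 76.47909164428711
[[0.001, 0.74, -0.673], [1.0, 0.002, 0.003], [0.003, -0.673, -0.74]] lean deg 42.3
```

>>> arm_command --pt "0 0 0 -9" --pt "0 0 0 -18" --pt "0 0 0 -28" --pt "0 0 0 -38" --pt "0 0 0 -48" --pt "0 0 0 -58" --pt "0 0 0 -68" --pt "0 0 0 -78" --pt "0 0 0 -88" --pt "0 0 0 -98" --pt "0 0 0 -108" --pt "0 0 0 -118"

```text
time: 16.4
ee_pos: [0.4702, -0.3439, 0.1151]
eef_rot: [-0.23, 0.904, -0.35, -0.086]
force: [-0.1, 0.3, -3.0]
width: 0.693
grasp_force: 77.1
```

>>> arm_command --pt "0 0 0 -10" --pt "0 0 0 -20" --pt "0 0 0 -30" --pt "0 0 0 -40" --pt "0 0 0 -50" --pt "0 0 0 -60" --pt "0 0 0 -62" --pt "0 0 0 -62" --pt "0 0 0 -62"

```text
time: 17.52
ee_pos: [0.4692, -0.3449, 0.1152]
eef_rot: [-0.659, 0.66, -0.257, -0.254]
force: [-0.1, -0.1, -0.9]
width: 0.696
grasp_force: 77.1
```

```bash
python3 st.py; python3 - <<'E'
from bench import imaging
import cv2
p,d=imaging.capture("scene");cv2.imwrite("pics/s1.png",p[:,:,::-1])
E
```

```text
t 17.52 q [-0.341, 0.586, 2.019, -1.292, 0.719, -2.383] p [0.4692, -0.3449, 0.1152] f [-0.11, -0.13, -0.87] w 59.5 g 77.05604553222656
[[-0.002, -0.739, 0.673], [-1.0, -0.001, -0.004], [0.004, -0.673, -0.739]] lean deg 42.32
```

View pics/s1.png

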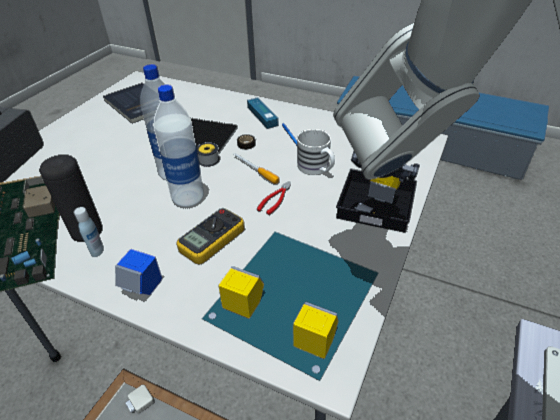

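The wrist load fell from 2.9 N to about 0.9 N, so the motor is out of bin B. The scene view shows the bin tipped over the tray at about (385,185). I'll swing it back and return it to the mat.

>>> arm_command --pt "0 0 0 10" --pt "0 0 0 20" --pt "0 0 0 30" --pt "0 0 0 40" --pt "0 0 0 50" --pt "0 0 0 60" --pt "0 0 0 70" --pt "0 0 0 80" --pt "0 0 0 90" --pt "0 0 0 100" --pt "0 0 0 110" --pt "0 0 0 120"

```text
time: 19.08
ee_pos: [0.469, -0.3451, 0.1152]
eef_rot: [0.244, 0.9, -0.348, 0.096]
force: [0.9, -0.5, -1.5]
width: 0.694
grasp_force: 77.0
```

>>> arm_command --pt "0 0 0 10" --pt "0 0 0 20" --pt "0 0 0 30" --pt "0 0 0 40" --pt "0 0 0 50" --pt "0 0 0 60" --pt "0 0 0 60"

```text
time: 19.95
ee_pos: [0.469, -0.3451, 0.1152]
eef_rot: [0.659, 0.66, -0.254, 0.256]
force: [0.0, 0.6, -1.0]
width: 0.695
grasp_force: 77.0
```

```bash
python3 st.py; python3 - <<'E'
from bench import imaging
import cv2
p,d=imaging.capture("wrist");cv2.imwrite("pics/w2.png",p[:,:,::-1])
E
```

```text
t 19.95 q [-0.342, 0.586, 2.019, -1.292, 0.719, 0.756] p [0.469, -0.3451, 0.1152] f [0.04, 0.55, -0.98] w 59.4 g 76.95368885993958
[[-0.0, 0.739, -0.673], [1.0, 0.002, 0.002], [0.003, -0.673, -0.739]] lean deg 42.32
```

View pics/w2.png

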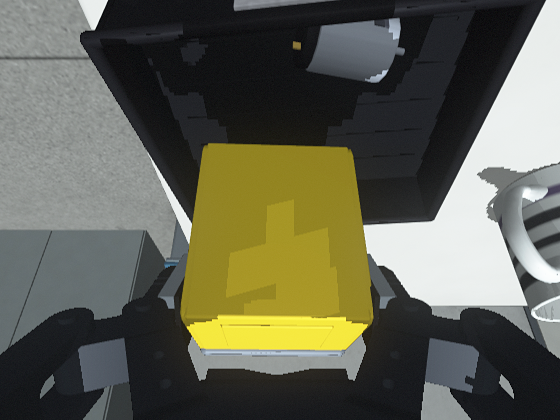

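The wrist view shows the motor lying in the tray at about (355,50). Bin B is upright in the grip, so I'll put it back on the mat and go to bin A.

>>> arm_command --pt "0.028 0.02 -0.024 0" --pt "0.058 0.04 -0.048 0" --pt "0.088 0.06 -0.072 0" --pt "0.118 0.08 -0.096 0" --pt "0.146 0.1 -0.12 0" --pt "0.171 0.119 -0.141 0" --pt "0.171 0.119 -0.141 0" --pt "0.182 0.119 -0.13 0" --pt "0.193 0.119 -0.118 0" --pt "0.2 0.119 -0.109 0" --pt "0.204 0.119 -0.104 0" --pt "0.204 0.119 -0.104 0"

```text
time: 21.5
ee_pos: [0.5869, -0.1249, 0.0557]
eef_rot: [0.659, 0.659, -0.256, 0.257]
force: [-3.6, -0.8, 6.8]
width: 0.695
grasp_force: 77.0
```

>>> arm_command --pt "0 0 0 0" --pt "0 0 0 0" --pt "0 0 0 0" --pt "0 0 -0.02 0" --pt "0 0 -0.06 0" --pt "0 0 -0.1 0" --pt "0 0 -0.1 0" --jaw 0.085

```text
time: 22.38
ee_pos: [0.5894, -0.0541, 0.132]
eef_rot: [0.659, 0.66, -0.252, 0.258]
force: [-0.2, -0.4, 0.4]
width: 0.997
grasp_force: 0.0
```

```bash
python3 st.py; cat > look.py <<'E'
from bench import imaging
from h import *
for n in("top","scene"):
    p,d=imaging.capture(n);c=imaging.get_calibration(n)
    for b in bins(p,d,c["camera_matrix"],c["R"],c["t"]): print(n,b[0].round(),b[1],b[2].round(4),np.round(b[3][0]),np.round(b[3][1]),round(b[3][2],1))
E
python3 look.py
```

```text
t 22.38 q [0.209, 0.655, 1.772, -0.846, 1.078, 0.764] p [0.5894, -0.0541, 0.132] f [-0.24, -0.42, 0.44] w 85.1 g 0.0
[[0.002, 0.74, -0.672], [1.0, 0.005, 0.008], [0.009, -0.672, -0.74]] lean deg 42.24
top [254. 255.] 464 0.0738 [ 585. -125.] [44. 60.] 87.5
top [178. 298.] 497 0.0737 [480.  50.] [58. 46.] 0.7
scene [238. 283.] 707 0.0743 [640.  30.] [60. 50.] 0.1
scene [314. 321.] 889 0.0744 [483.  50.] [49. 61.] 90.0
```

>>> arm_command --pt "0.03 0.013 -0.026 0" --pt "0.06 0.026 -0.052 0" --pt "0.09 0.039 -0.077 0" --pt "0.115 0.05 -0.098 0" --pt "0.115 0.05 -0.098 0" --pt "0.115 0.05 -0.06 0" --pt "0.115 0.05 -0.025 0" --pt "0.115 0.05 -0.005 0" --pt "0.115 0.05 0.002 0" --pt "0.115 0.05 0.002 0"

```text
time: 23.72
ee_pos: [0.6375, 0.0268, 0.0503]
eef_rot: [0.659, 0.66, -0.254, 0.256]
force: [0.4, 0.4, 0.1]
width: 0.995
grasp_force: 0.0
```

>>> arm_command --pt "0 0 0 0" --pt "0 0 0 0" --pt "0 0 0 0" --pt "0 0 0 0" --jaw 0.045

```text
time: 24.22
ee_pos: [0.6384, 0.028, 0.0514]
eef_rot: [0.659, 0.66, -0.253, 0.257]
force: [1.0, 4.1, 5.6]
width: 0.691
grasp_force: 75.8
```

>>> arm_command --pt "-0.012 0 -0.012 0" --pt "-0.024 0 -0.025 0" --pt "-0.034 0 -0.037 0" --pt "-0.034 0 -0.037 0" --pt "-0.034 0 -0.037 0"

```text
time: 24.85
ee_pos: [0.6371, 0.0268, 0.1004]
eef_rot: [0.659, 0.66, -0.254, 0.256]
force: [-0.4, -0.4, -2.8]
width: 0.697
grasp_force: 75.6
```

>>> arm_command --pt "0 0 0 0"

```text
time: 24.98
ee_pos: [0.6369, 0.0267, 0.0998]
eef_rot: [0.659, 0.66, -0.255, 0.256]
force: [-0.2, 1.0, -2.9]
width: 0.694
grasp_force: 75.6
```

>>> arm_command --pt "0 0 0 0"

```text
time: 25.1
ee_pos: [0.637, 0.0268, 0.0999]
eef_rot: [0.659, 0.66, -0.255, 0.256]
force: [0.3, 0.6, -2.9]
width: 0.697
grasp_force: 75.6
```

>>> arm_command --pt "0 0 0 0"

```text
time: 25.22
ee_pos: [0.6371, 0.0268, 0.1001]
eef_rot: [0.659, 0.66, -0.254, 0.256]
force: [-0.1, 0.4, -2.6]
width: 0.693
grasp_force: 75.6
```

>>> arm_command --pt "-0.02 0 -0.022 0" --pt "-0.04 0 -0.044 0" --pt "-0.07 -0.02 -0.016 0" --pt "-0.105 -0.04 0.016 0" --pt "-0.14 -0.061 0.048 0" --pt "-0.175 -0.083 0.08 0" --pt "-0.21 -0.104 0.112 0" --pt "-0.245 -0.126 0.144 0" --pt "-0.28 -0.147 0.176 0" --pt "-0.315 -0.168 0.207 0" --pt "-0.3 -0.168 0.222 0" --pt "-0.285 -0.168 0.24 0"

```text
time: 26.72
ee_pos: [0.4697, -0.3468, 0.1145]
eef_rot: [0.66, 0.659, -0.254, 0.257]
force: [0.3, 0.2, -3.0]
width: 0.689
grasp_force: 79.5
```

>>> arm_command --pt "0 0 0 0" --pt "0 0 0 0"

```text
time: 26.98
ee_pos: [0.4703, -0.3458, 0.115]
eef_rot: [0.659, 0.66, -0.254, 0.257]
force: [0.3, 0.2, -2.8]
width: 0.691
grasp_force: 79.4
```

```bash
python3 st.py
```

```text
t 26.98 q [-0.342, 0.588, 2.016, -1.291, 0.719, 0.755] p [0.4703, -0.3458, 0.115] f [0.3, 0.23, -2.83] w 59.0 g 79.43104147911072
[[0.0, 0.739, -0.674], [1.0, 0.002, 0.003], [0.003, -0.674, -0.739]] lean deg 42.34
```

>>> arm_command --pt "0 0 0 -9" --pt "0 0 0 -18" --pt "0 0 0 -28" --pt "0 0 0 -38" --pt "0 0 0 -48" --pt "0 0 0 -58" --pt "0 0 0 -68" --pt "0 0 0 -78" --pt "0 0 0 -88" --pt "0 0 0 -98" --pt "0 0 0 -108" --pt "0 0 0 -118"

```text
time: 28.48
ee_pos: [0.4708, -0.3457, 0.1158]
eef_rot: [-0.229, 0.904, -0.351, -0.086]
force: [0.2, -0.1, -3.1]
width: 0.693
grasp_force: 79.5
```

>>> arm_command --pt "0 0 0 -10" --pt "0 0 0 -20" --pt "0 0 0 -30" --pt "0 0 0 -40" --pt "0 0 0 -50" --pt "0 0 0 -60" --pt "0 0 0 -62" --pt "0 0 0 -62" --pt "0 0 0 -62" --pt "0 0 0 -62"

```text
time: 29.72
ee_pos: [0.47, -0.3458, 0.1146]
eef_rot: [0.659, -0.659, 0.256, 0.254]
force: [0.1, 0.1, -0.6]
width: 0.695
grasp_force: 79.5
```

>>> arm_command --pt "0 0 0 10" --pt "0 0 0 20" --pt "0 0 0 30" --pt "0 0 0 40" --pt "0 0 0 50" --pt "0 0 0 60" --pt "0 0 0 70" --pt "0 0 0 80" --pt "0 0 0 90" --pt "0 0 0 100" --pt "0 0 0 110" --pt "0 0 0 120"

```text
time: 31.22
ee_pos: [0.4699, -0.3458, 0.1144]
eef_rot: [0.244, 0.9, -0.348, 0.096]
force: [0.9, -0.7, -0.1]
width: 0.689
grasp_force: 79.9
```

>>> arm_command --pt "0 0 0 10" --pt "0 0 0 20" --pt "0 0 0 30" --pt "0 0 0 40" --pt "0 0 0 50" --pt "0 0 0 60" --pt "0 0 0 60"

```text
time: 32.1
ee_pos: [0.4699, -0.3458, 0.1144]
eef_rot: [0.659, 0.66, -0.254, 0.256]
force: [0.0, 0.4, -2.0]
width: 0.692
grasp_force: 79.9
```

```bash
python3 st.py; python3 - <<'E'
from bench import imaging
import cv2
p,d=imaging.capture("wrist");cv2.imwrite("pics/w3.png",p[:,:,::-1])
E
```

```text
t 32.1 q [-0.342, 0.588, 2.017, -1.292, 0.719, 0.755] p [0.4699, -0.3458, 0.1144] f [0.01, 0.37, -2.01] w 59.1 g 79.90464091300964
[[-0.001, 0.739, -0.673], [1.0, 0.003, 0.002], [0.003, -0.673, -0.739]] lean deg 42.32
```

View pics/w3.png

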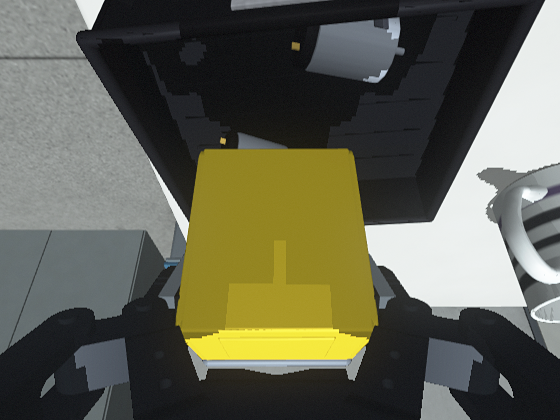

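Both motors now lie in the tray, at about (355,50) and (255,142). I'll return bin A by the reverse path.

>>> arm_command --pt "-0.015 0 -0.018 0" --pt "-0.03 0 -0.033 0" --pt "0.005 0.021 -0.064 0" --pt "0.04 0.042 -0.096 0" --pt "0.075 0.064 -0.128 0" --pt "0.11 0.085 -0.16 0" --pt "0.145 0.107 -0.192 0" --pt "0.18 0.128 -0.224 0" --pt "0.215 0.148 -0.256 0" --pt "0.245 0.168 -0.284 0" --pt "0.265 0.168 -0.262 0" --pt "0.285 0.168 -0.24 0"

```text
time: 33.65
ee_pos: [0.6377, 0.0279, 0.0998]
eef_rot: [0.658, 0.661, -0.254, 0.256]
force: [-0.3, -0.8, -1.5]
width: 0.691
grasp_force: 79.8
```

>>> arm_command --pt "0 0 0 0" --pt "0.011 0 0.012 0" --pt "0.022 0 0.024 0" --pt "0.03 0 0.033 0" --pt "0.034 0 0.037 0" --pt "0.034 0 0.037 0" --pt "0.034 0 0.037 0"

```text
time: 34.52
ee_pos: [0.6371, 0.0267, 0.0514]
eef_rot: [0.659, 0.659, -0.255, 0.257]
force: [-4.5, 1.3, 7.6]
width: 0.693
grasp_force: 80.2
```

>>> arm_command --pt "0 0 0 0" --pt "0 0 0 0" --pt "0 0 0 0" --pt "0 0 -0.02 0" --pt "0 0 -0.06 0" --pt "0 0 -0.12 0" --pt "0 0 -0.18 0" --pt "0 0 -0.24 0" --pt "0 0 -0.24 0" --jaw 0.085

```text
time: 35.65
ee_pos: [0.6384, 0.1935, 0.233]
eef_rot: [0.659, 0.661, -0.249, 0.258]
force: [0.1, 0.3, 0.1]
width: 0.996
grasp_force: 0.0
```

```bash
python3 st.py; python3 look.py;  python3 - <<'E'
from bench import imaging
import cv2,numpy as np
a=imaging.capture("top")[0][180:360,140:420];cv2.imwrite("pics/t2.png",cv2.resize(a[:,:,::-1],None,fx=2.5,fy=2.5))
E
```

```text
t 35.65 q [0.527, 0.685, 1.395, -0.626, 1.493, 0.717] p [0.6384, 0.1935, 0.233] f [0.1, 0.33, 0.07] w 85.1 g 0.0
[[0.003, 0.743, -0.669], [1.0, 0.006, 0.011], [0.012, -0.669, -0.743]] lean deg 42.03
top [190. 233.] 454 0.0736 [636.  28.] [59. 44.] 1.0
top [254. 255.] 468 0.0739 [ 585. -125.] [44. 60.] 87.2
top [178. 299.] 481 0.0736 [480.  50.] [58. 45.] 0.5
scene [299. 236.] 543 0.0743 [ 587. -124.] [47. 60.] 86.5
scene [240. 283.] 714 0.0744 [637.  28.] [60. 51.] 1.2
scene [315. 321.] 897 0.0743 [482.  50.] [60. 48.] 0.7
```

View pics/t2.png

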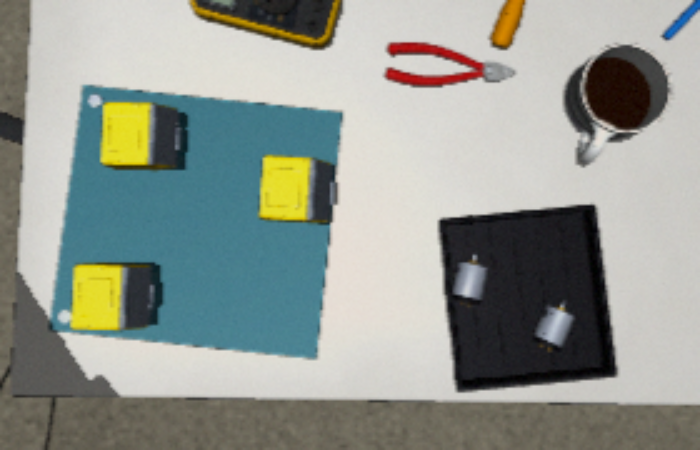

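The picture shows both motors in the tray, at about (470,280) and (555,325), and all three bins upright on the mat. The bystanders haven't moved. I'll hand in.

```bash
python3 -c "
from bench import arm
print(arm.hand_in())"
```

```text
the job is handed in; nothing more can be done
None
```

I handed the job in at about 36 s of robot time: both motors are in the tray, all three bins stand upright on the mat with the capsule bin untouched, and the mug, multimeter and side cutters were left alone; the judge returned no result.

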